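Quarantine the failed cell

ROBOT

A 6-joint arm with a two-finger parallel gripper is mounted at the origin on a cart in front of the work surface, level with it; the furniture and walls round the work are solid. World frame = base frame: x ahead of the robot, y to its left, z up, the work surface at z = 0. Lengths are in m, angles in rad, forces in N, time in s.
With the tool pointing down it reaches from about 0.35 to 0.775 m from the base axis. Payload 7.3 kg.
Tool frame: the origin (TCP) lies at the centre of the arm's flange, where the gripper is bolted on; the fingertips stand 178 mm ahead of it and the grasp point (between the pads) lies 159 mm ahead of it; z points along the fingers, y is the line along which they close (so a half turn about z gives the same grasp; the last joint's range is limited). The gripper opens to 92 mm and grips with 3 to 60 N. Pads are 19 mm wide; open, the fingers measure 130 mm over their backs; the gripper's body (75 mm by 190 mm) begins 47 mm behind the grasp point.
Start: joints at [0.973, 0.342, 1.524, -0, 1.275, -0.146], TCP at [0.229, 0.472, 0.405] pointing down, gripper open.
Joint ranges: [-2.53, 2.53], [-0.77, 2.02], [0.04, 2.7], [-1, 4.14], [0.28, 2.66], [-3.11, 3.11]. Speed limits (rad/s): [2.57, 2.57, 3.14, 3.14, 3.14, 3.14].

INTERFACE

Orientations are given as [roll, pitch, yaw] about the fixed x, y, z axes, in that order (R = Rz(yaw) Ry(pitch) Rx(roll)).
In Python, from cell import telemetry, vision, ticket gives the robot as it stands.
- The arm moves only by the shell command python3 -m crank 'ROWS' [FORCE]. ROWS is JSON, a list of rows, each a list of 5 numbers: the gripper command: -1 is shut, 1 is fully open, values between are in proportion, then the shift along the tool's x, y, z in mm, then the turn about the tool's z in rad. In form: [[fingers, dx, dy, dz, roll], ...]. A call has 1 to 12 rows; each row is the pose to reach, as a shift and turn from the pose commanded when the call began, along the tool's axes at that moment; what a row does not reach only later rows make up. A row lasts 1/12 s, in which the tool goes at most 41.7 mm and 7.16 degrees, less where a joint would pass 70% of its speed; a pose out of reach is approached as far as the arm can. A call with a gripper value outside its range is refused whole. The fingers move at their own pace and stop on an object; FORCE is the grip in N (left out, the last holds). Time passes only in rows, so rows that repeat a pose let the fingers close. It gives the time, the measured TCP pose, the force, the opening and the grip force at its end, in the units of the state.
- telemetry.observe(): the state, without advancing time (a new reading comes with each control period).
- vision.read_camera(name): name is "scene" or "top"; returns (picture, depth): 400x640x3 uint8, red, green, blue; 400x640 float32, m along the optical axis (not along the pixel's ray), 0 where there is no reading.
- vision.get_calibration(name): a dict with "camera_matrix" (3x3 intrinsics, pixels), "rvec" (rotation vector, rad) and "tvec" (3), from world to camera coordinates, as OpenCV has them. Camera axes: x right, y down, z forward; pixel columns grow to the right and rows downward; lengths in m; the calibration is good to about 2 mm. A picture is of the moment at which its call begins. get_calibration takes no time and is no camera call.
- ticket.hand_in(): hands the job in; it is judged then, once.
The state is a dict: "time": time; "qpos": joint angles; "qvel": joint speeds; "joint_efforts": joint torques, N m; "tool_pos": TCP position; "tool_rot": TCP orientation; "contact_force": force on the tool from outside, world axes, zero at the start; "torque": the same for the moment, N m; "opening": finger opening in m; "grip_force": force on a finger pad.
Only numpy, scipy, OpenCV 4.12 (cv2) and the standard library are available. Lean on these libraries where they do the work, as an engineer would, in place of code of your own. Each camera call takes 0.05 s, during which the arm holds its last target. There are 200 camera calls.

TASK

The round cell in the slanted test dock has failed its test and must go into quarantine. Draw it out of the dock, stand it gently upright on the floor of the open steel box beside the cell already stored there - without dropping it, knocking it hard against the box or upsetting or shoving the stored cell - and then swing the box's lid fully shut. Leave everything else on the benches where it is.

Things in the scene. Friction and masses are not known exactly. Their poses are not given: they have to be found in the camera images.
- failed_cell: Round battery cell to quarantine: plain aluminium can, 46 mm in diameter, 120 mm long, 0.36 kg, black disc and steel terminal on its top. Origin at the centre of its bottom face, z along its axis to the terminal end. At the start its lower 60 mm stands in the dock's pocket, the upper 60 mm is free; it leans 32 degrees from vertical, top towards the robot.
- test_dock: Test dock, fixed on the right-hand bench: grey housing 105 x 80 x 30 mm, on it a black pocket tube between two aluminium cheek plates. Origin under the housing; the pocket leans 32 degrees to its front -x (axis (-0.53, 0, 0.85) in this frame). Pocket: 52 mm bore, 60 mm deep, 60 mm outside diameter; mouth centre at (-0.006, 0, 0.103) m.
- quarantine_box: Deep grey steel box with hinged lid, fixed on the left-hand bench. Outside 135 (x) x 245 (y) x 150 mm (z), walls 4 mm; inside 127 x 237 mm, the floor is a fibre mat (gives up to 5 mm) 10 mm above the bench, 140 mm below the rim. Origin at the centre of its underside; its front faces -x, the lid hinge is on the +x rim.
- stored_cell: An identical round cell (46 mm diameter, 120 mm long) standing loose and upright on the box's floor in its +y half; origin at the centre of its bottom face. The -y half of the box is free.
- lid_hinge (a point): Middle of the lid's hinge line on the box's +x rim, 150 mm above the bench; the hinge axis is the box's y axis.
- lid_edge (a point): Middle of the lid's free edge on its outer face, 135 mm from the hinge line. The lid plate is 6 mm thick, 251 mm wide.
- box_lid (a joint): Lid angle in rad: 0 = shut flat on the rim, about 1.57 = upright, at most 1.9. The hinge is stiff: the lid stays where it is left and takes about 3 to 6 N at its free edge to move.
- bench_meter: Bystander: multimeter, 163 x 81 x 46 mm, lying on the right-hand bench.
- wash_bottle: Bystander: plastic bottle with nozzle, 52 mm in diameter, 140 mm high, on the left-hand bench.
- grease: Bystander: small lidded tub, 37 mm in diameter, 54 mm high, on the left-hand bench.
Things that resemble listed ones, but are neither listed nor needed, are in the scene too. What is shaped like the stored_cell but purple or red is not meant.

How it is judged:
By the outcome, as a careful person would: the job done as asked, in the order asked, and still so for the second after the job is handed in, with the robot touching nothing.
It also fails if it takes over 61 s, if anything falls off the work surface, if the arm or the gripper's body presses on something with over 40 N, if the wrist force passes 120 N, or if a joint passes its speed limit or range.

## Working session

There is one attempt and no reset: what is moved stays moved. The work goes in short steps, Python scripts to look and compute and a shell command to move; the robot and the scene stay as the last step left them, time stands still between calls to the robot, and variables do not carry over. Pictures are saved under pics/ and viewed, at most 10 in all, crops included, and the job is handed in when it is done.

```bash
mkdir -p pics; ls; cat > h.py <<'E'
import numpy as np, cv2
from cell import telemetry, vision, ticket
def cal(n):
    c=vision.get_calibration(n);K=np.array(c["camera_matrix"]);R=cv2.Rodrigues(np.array(c["rvec"],float))[0];t=np.array(c["tvec"],float).ravel();return K,R,t
def cloud(n,d):
    K,R,t=cal(n);v,u=np.mgrid[:d.shape[0],:d.shape[1]]
    p=np.stack([(u-K[0,2])/K[0,0]*d,(v-K[1,2])/K[1,1]*d,d],-1)-t
    w=p@R; w[d==0]=np.nan; return w
def look(n,f):
    im,d=vision.read_camera(n);cv2.imwrite(f"pics/{f}.png",im[:,:,::-1]);np.save(f"pics/{f}.npy",cloud(n,d));return im,d
E
python3 -c "
from h import *
look('scene','s0');look('top','t0');print(telemetry.observe())
for n in('scene','top'):
  K,R,t=cal(n);print(n,K[0,0],-R.T@t,R[2])"
```

```text
pics
{'time': 0.1, 'qpos': array([ 9.73024559e-01,  3.42653394e-01,  1.52490468e+00, -2.25869593e-05,
        1.27537754e+00, -1.45981252e-01]), 'qvel': array([ 0.00178582, -0.00277166, -0.0024853 ,  0.00157384, -0.00172432,
       -0.00013757]), 'joint_efforts': array([ 1.40218217e-03, -4.32005024e+01, -2.44695890e+01,  7.19139981e-02,
        5.26250002e-02, -3.82908433e-05]), 'tool_pos': array([0.22911289, 0.47224383, 0.40411998]), 'tool_rot': array([-3.14026083e+00, -1.73981897e-04,  2.68980861e+00]), 'contact_force': array([-0.97425538, -0.80805204, -0.60085224]), 'torque': array([-0.05224642, -0.03681365, -0.02807726]), 'grip_force': 0.0, 'opening': 0.09178441749170797}
scene 494.05970103022344 [-0.32241343  0.39067137  1.06249536] [ 0.65198676 -0.29286046 -0.69938974]
top 392.8140104696537 [0.32034606 0.00846181 1.28456161] [ 0.18500416 -0.00267733 -0.98273409]
```

View pics/s0.png

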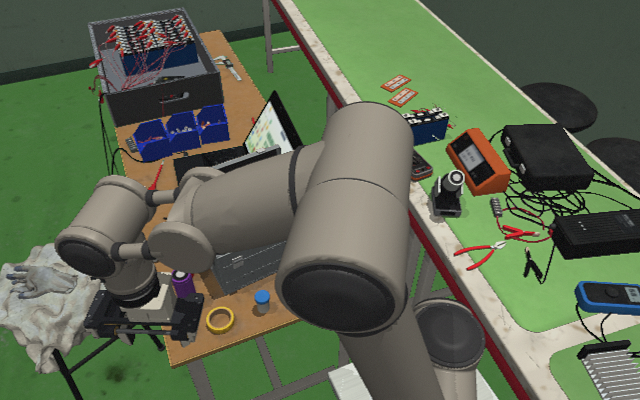

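View pics/t0.png

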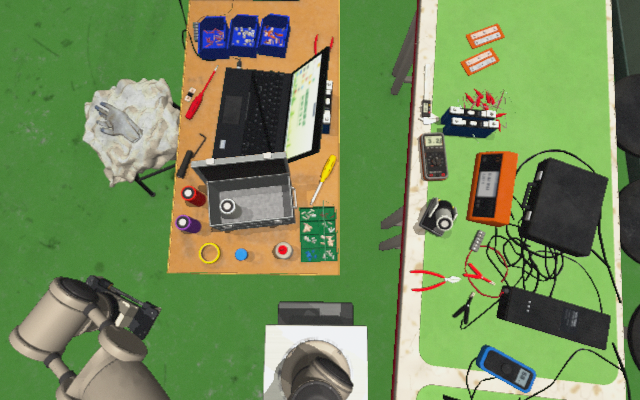

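Scene view: the arm hides the box; dock at about (450,190). Top view: box centred near (250,200) with its lid raised on the far rim (y≈165), stored cell at (227,206), and the dock with the failed cell at (437,215).

```bash
python3 -c "
from h import *
im=cv2.imread('pics/t0.png')
a=cv2.resize(im[135:255,170:310],None,fx=3.5,fy=3.5,interpolation=2);b=cv2.resize(im[185:245,405:475],None,fx=4,fy=4,interpolation=2)
b=cv2.copyMakeBorder(b,0,a.shape[0]-b.shape[0],0,0,0);cv2.imwrite('pics/z0.png',np.hstack([a,b]))
w=np.load('pics/t0.npy');np.set_printoptions(precision=3,suppress=True,linewidth=150)
def cen(u0,u1,v0,v1,z0,z1):
  p=w[v0:v1,u0:u1].reshape(-1,3);p=p[(p[:,2]>z0)&(p[:,2]<z1)];return len(p),p.mean(0),p.min(0),p.max(0)
print('stored',cen(215,240,195,220,.11,.14))
# rim
p=w[140:240,180:305].reshape(-1,3);r=p[(p[:,2]>.142)&(p[:,2]<.158)]
print('rim',len(r),cv2.minAreaRect(r[:,:2].astype('f')))
l=p[(p[:,2]>.17)];print('lid',len(l),l.min(0),l.max(0),cv2.minAreaRect(l[:,:2].astype('f')))
print('lidtop',l[l[:,2]>l[:,2].max()-.02].mean(0))
print('dock pts');q=w[190:245,415:462]
for v in range(10,46,2): print(v+190,' '.join('%d,%d,%d'%tuple(1000*x) if x[2]==x[2] else 'nan' for x in q[v,6:40:4]))
"
```

```text
stored (193, array([0.504, 0.266, 0.127]), array([0.483, 0.246, 0.111]), array([0.525, 0.29 , 0.134]))
rim 477 ((0.5637980699539185, 0.1768529713153839), (0.21163038909435272, 0.30023428797721863), 7.145888328552246)
lid 1842 [0.567 0.081 0.17 ] [0.628 0.333 0.294] ((0.5984249114990234, 0.2078162133693695), (0.03253868594765663, 0.2516513466835022), 6.915577411651611)
lidtop [0.604 0.209 0.287]
dock pts
200 551,-345,3 552,-359,1 551,-371,5 546,-377,31 539,-376,75 542,-394,57 541,-404,66 553,-440,0 552,-451,5
202 545,-346,1 545,-360,-1 545,-373,0 535,-369,56 529,-370,93 532,-387,76 531,-398,82 534,-415,69 544,-449,9
204 538,-345,1 538,-359,0 536,-369,13 529,-369,54 521,-367,101 523,-383,91 522,-392,98 524,-408,90 539,-451,4
206 532,-346,-2 533,-361,-6 527,-364,28 519,-361,79 516,-368,95 514,-377,108 513,-386,115 514,-400,111 524,-433,53
208 524,-345,2 526,-360,-4 520,-363,29 511,-359,86 509,-366,103 510,-381,94 509,-390,104 507,-398,115 518,-434,48
210 518,-346,-1 518,-359,0 513,-361,37 505,-359,85 503,-365,103 501,-373,115 500,-384,120 503,-401,105 503,-414,105
212 511,-344,2 509,-35
[... 642 characters left out ...]
372,151 460,-382,154 480,-450,-2
224 469,-337,23 467,-347,34 468,-361,29 468,-374,29 455,-351,142 455,-361,148 455,-373,148 454,-383,152 472,-446,7
226 464,-341,9 462,-348,30 462,-361,27 462,-374,27 462,-386,29 450,-363,142 449,-371,151 449,-382,153 466,-447,3
228 458,-343,-1 457,-351,15 456,-361,28 455,-372,32 455,-385,34 443,-362,143 444,-374,141 444,-385,144 460,-449,-3
230 452,-342,0 452,-357,-6 450,-364,18 449,-371,34 449,-385,31 449,-398,32 438,-374,141 452,-433,4 453,-448,0
232 445,-343,-1 446,-356,-2 445,-368,3 443,-374,26 443,-386,27 443,-398,30 446,-421,0 446,-433,2 447,-449,-4
234 439,-343,-3 438,-354,5 439,-368,0 439,-381,2 437,-388,22 437,-398,28 439,-421,0 439,-433,3 440,-447,0
```

View pics/z0.png

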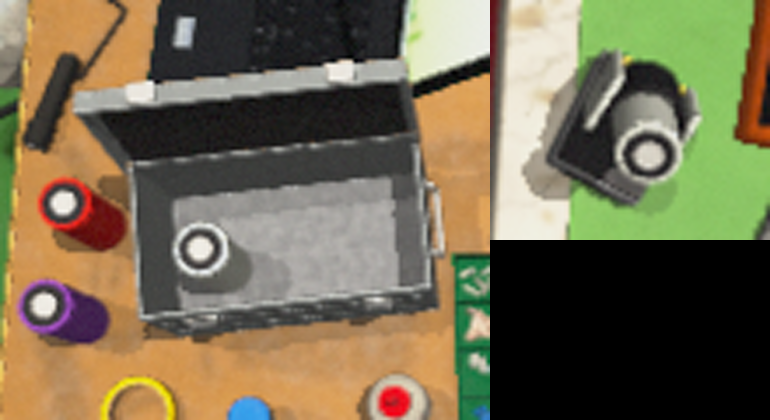

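The enlarged crop shows the box yawed slightly, its lid upright at the far side and the stored cell in the left half. The dock is yawed about -22° and its cell leans towards the robot. I'll fit both now.

```bash
cat > fit.py <<'E'
from h import *
from scipy.optimize import least_squares as LS
np.set_printoptions(precision=3,suppress=True,linewidth=150)
w=np.load('pics/t0.npy')
s,c=np.sin(np.radians(32)),np.cos(np.radians(32))
def dock(p,q):  # world->dock
    x,y,a=p;d=q-[x,y,0];return np.c_[d[:,0]*np.cos(a)+d[:,1]*np.sin(a),-d[:,0]*np.sin(a)+d[:,1]*np.cos(a),d[:,2]]
q=w[190:245,410:465].reshape(-1,3);q=q[np.isfinite(q).all(1)]
def res(p):
    d=dock(p,cell)-[-.038,0,.154];ax=np.array([-s,0,c]);h=d@ax;r=np.linalg.norm(d-h[:,None]*ax,axis=1)-.023
    e=np.where((h>0)|(r>0),np.hypot(np.maximum(h,0),np.maximum(r,0)),np.maximum(h,r))
    f=dock(p,hous); f=np.maximum(abs(f[:,0])-.0525,abs(f[:,1])-.040).clip(0)
    return np.r_[e,f]
cell=q[(q[:,2]>.118)];hous=q[(q[:,2]>.022)&(q[:,2]<.036)]
D=LS(res,[.49,-.385,-.38],loss='soft_l1',f_scale=.003).x;print('dock',D,'rms',np.median(abs(res(D))))
d=dock(D,q);m=(abs(d[:,1])>.026)&(d[:,2]>.04);print('cheeks (mm)\n',(d[m][::6]*1000).astype(int).tolist())
p=w[140:240,180:310].reshape(-1,3);p=p[np.isfinite(p).all(1)];r=p[(p[:,2]>.144)&(p[:,2]<.156)&(p[:,1]<.34)&(p[:,1]>.06)&(p[:,0]<.62)]
def rb(b):
    f=dock(b,r);return np.maximum(abs(f[:,0])-.0655,abs(f[:,1])-.1205)
B=LS(rb,[.52,.2,.12],loss='soft_l1',f_scale=.003).x;print('box',B,np.median(abs(rb(B))))
L=p[(p[:,2]>.17)&(p[:,0]>.55)];l=dock(B,L);
for z in np.arange(.17,.30,.02):
    k=l[(l[:,2]>z)&(l[:,2]<z+.02)]; print('lid z %.2f'%z,len(k),k.min(0)[:2],np.median(k,0),k.max(0)[:2])
st=w[195:220,215:240].reshape(-1,3);st=st[(st[:,2]>.122)&(st[:,2]<.14)];print('stored',st.mean(0),dock(B,st.mean(0)[None]))
g=w[60:170,200:335];i=g[(g[...,0]>.62)&(g[...,0]<.76)&(g[...,1]>.02)&(g[...,1]<.38)]
for y in np.arange(.02,.38,.04):
    k=i[(i[:,1]>y)&(i[:,1]<y+.04)];print('behind y %.2f'%y,[ '%.2f'%k[(k[:,0]>x)&(k[:,0]<x+.03)][:,2].max() if ((k[:,0]>x)&(k[:,0]<x+.03)).any() else '-' for x in np.arange(.62,.76,.03)])
E
python3 fit.py
```

```text
dock [ 0.491 -0.39  -0.484] rms 3.1604987675242066e-05
cheeks (mm)
 [[52, 35, 45], [42, 33, 63], [36, 36, 48], [32, 35, 53], [27, 35, 59], [24, 35, 54], [21, 36, 48], [18, 27, 89], [11, 33, 95], [7, 37, 84], [50, -28, 45], [3, 36, 86], [45, -26, 48], [1, 36, 80], [2, 26, 107], [-2, 36, 83], [37, -29, 58], [-5, 35, 84], [29, -28, 80], [-9, 34, 88], [23, -28, 95], [-11, 29, 94], [-16, 36, 82], [-19, 36, 76], [14, -33, 102], [7, -32, 95], [-1, -32, 89]]
box [0.523 0.198 0.122] 0.0011307918847912185
lid z 0.17 235 [ 0.06 -0.19] [ 0.069 -0.001  0.18 ] [0.128 0.126]
lid z 0.19 246 [ 0.062 -0.125] [0.072 0.005 0.199] [0.076 0.124]
lid z 0.21 266 [ 0.064 -0.125] [0.074 0.002 0.22 ] [0.078 0.125]
lid z 0.23 278 [ 0.067 -0.125] [0.077 0.005 0.239] [0.081 0.126]
lid z 0.25 206 [ 0.07  -0.125] [0.079 0.001 0.257] [0.082 0.126]
lid z 0.27 577 [ 0.072 -0.125] [0.082 0.004 0.286] [0.092 0.126]
lid z 0.29 37 [ 0.073 -0.114] [ 0.081 -0.067  0.291] [0.091 0.085]
stored [0.505 0.267 0.128] [[-0.01   0.071  0.128]]
behind y 0.02 ['-', '0.18', '0.18', '0.17', '0.17']
behind y 0.06 ['0.29', '0.12', '0.12', '0.11', '0.10']
behind y 0.10 ['0.29', '-', '0.05', '0.05', '0.05']
behind y 0.14 ['0.29', '-', '0.02', '0.02', '0.03']
behind y 0.18 ['-', '-', '0.03', '0.02', '0.03']
behind y 0.22 ['-', '-', '0.03', '0.03', '0.03']
behind y 0.26 ['-', '-', '0.02', '0.02', '0.02']
behind y 0.30 ['-', '-', '0.02', '0.03', '0.02']
behind y 0.34 ['-', '-', '0.02', '0.02', '0.02']
```

```bash
cat > go.py <<'E'
import sys
from h import *
def rows(x,y,z,yaw):
    o=telemetry.observe();a=o['tool_rot'][2];d=np.array([x,y,z])-o['tool_pos']
    R=cv2.Rodrigues(np.zeros(3))[0]
    ex=np.array([np.cos(a),np.sin(a),0]);ey=np.array([np.sin(a),-np.cos(a),0])
    r=(a-yaw+np.pi)%(2*np.pi)-np.pi
    print('dx %.1f dy %.1f dz %.1f mm roll %.3f'%(1e3*d@ex,1e3*d@ey,-1e3*d[2],r),'| dist',round(1e3*np.linalg.norm(d)),'t',o['time'],'pos',o['tool_pos'].round(4),'yaw',round(a,3),'F',o['contact_force'].round(1),'q',o['qpos'].round(2),'op',round(o['opening'],4))
v=[float(i) for i in sys.argv[1:]]
for k in range(0,len(v),4): rows(*v[k:k+4])
E
python3 go.py .41 .03 .42 2.658 .466 -.377 .40 2.658
```

```text
dx -355.8 dy -318.9 dz -15.9 mm roll 0.032 | dist 478 t 0.1 pos [0.2291 0.4722 0.4041] yaw 2.69 F [-1.  -0.8 -0.6] q [ 0.97  0.34  1.52 -0.    1.28 -0.15] op 0.0918
dx -583.9 dy -660.6 dz 4.1 mm roll 0.032 | dist 882 t 0.1 pos [0.2291 0.4722 0.4041] yaw 2.69 F [-1.  -0.8 -0.6] q [ 0.97  0.34  1.52 -0.    1.28 -0.15] op 0.0918
```

```bash
python3 -m crank '[[1,-356,-319,-16,0.03],[1,-356,-319,-16,0.03],[1,-356,-319,-16,0.03],[1,-356,-319,-16,0.03],[1,-356,-319,-16,0.03],[1,-356,-319,-16,0.03],[1,-356,-319,-16,0.03],[1,-356,-319,-16,0.03],[1,-356,-319,-16,0.03],[1,-356,-319,-16,0.03],[1,-356,-319,-16,0.03],[1,-356,-319,-16,0.03]]' 20; python3 go.py .466 -.377 .40 2.658
```

```text
time: 1.1
tool_pos: [0.4112, 0.0263, 0.4208]
tool_rot: [-3.141, 0.001, 2.657]
contact_force: [0.1, 0.7, 0.2]
opening: 0.0917
grip_force: 0.0
dx -236.3 dy -331.4 dz 20.8 mm roll -0.001 | dist 408 t 1.1 pos [0.4112 0.0263 0.4208] yaw 2.657 F [0.1 0.7 0.2] q [-0.12  0.12  1.78 -0.    1.25 -1.21] op 0.0917
```

```bash
python3 -m crank '[[1,-236,-331,21,0],[1,-236,-331,21,0],[1,-236,-331,21,0],[1,-236,-331,21,0],[1,-236,-331,21,0],[1,-236,-331,21,0],[1,-236,-331,21,0],[1,-236,-331,21,0],[1,-236,-331,21,0],[1,-236,-331,21,0],[1,-236,-331,21,0],[1,-236,-331,21,0]]'; python3 go.py .466 -.377 .298 2.658; python3 -c "
from h import *
im,d=look('scene','s1');
cv2.imwrite('pics/z1.png',cv2.resize(im[100:260,340:540,::-1],None,fx=3.5,fy=3.5,interpolation=2))"
```

```text
time: 2.1
tool_pos: [0.4656, -0.3743, 0.3982]
tool_rot: [3.141, -0.002, 2.657]
contact_force: [-0.3, -0.3, -0.2]
opening: 0.0916
grip_force: 0.0
dx -1.7 dy -2.2 dz 100.2 mm roll -0.001 | dist 100 t 2.1 pos [ 0.4656 -0.3743  0.3982] yaw 2.657 F [-0.3 -0.3 -0.2] q [-0.81  0.48  1.32  0.    1.34 -1.89] op 0.0916
```

View pics/z1.png

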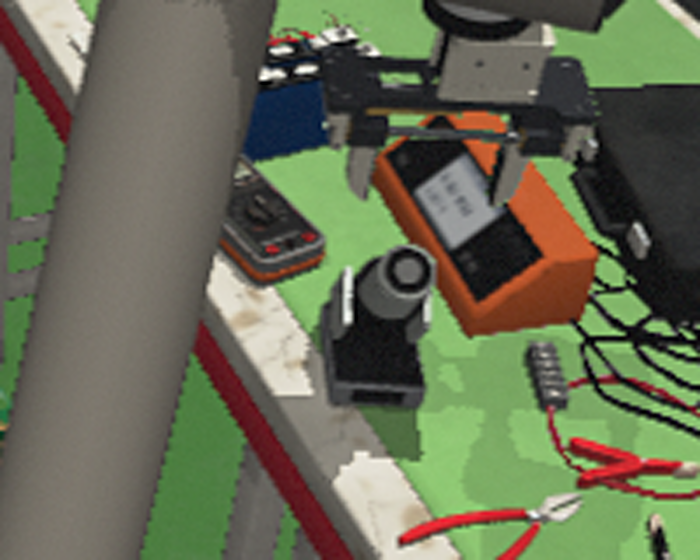

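The crop shows the open gripper above the dock with the fingers aligned across the cheek plates; the cell top is at about (405,268) and the way down is clear.

```bash
python3 -m crank '[[1,0,0,35,0],[1,0,0,70,0],[1,0,0,95,0],[1,0,0,101,0],[1,0,0,101,0],[1,0,0,101,0],[-1,0,0,101,0],[-1,0,0,101,0],[-1,0,0,101,0],[-1,0,0,101,0],[-1,0,0,101,0],[-1,0,0,101,0]]' 15;  python3 -m crank '[[-1,0,0,0,0],[-1,0,0,0,0],[-1,0,0,0,0],[-1,0,0,0,0]]';python3 go.py .466 -.377 .298 2.658
```

```text
time: 3.15
tool_pos: [0.466, -0.3728, 0.299]
tool_rot: [-3.142, 0.0, 2.66]
contact_force: [-0.1, 0.2, 0.3]
opening: 0.0561
grip_force: 0.0
time: 3.48
tool_pos: [0.4659, -0.3729, 0.2987]
tool_rot: [-3.141, 0.0, 2.66]
contact_force: [-1.1, -0.8, 0.4]
opening: 0.0459
grip_force: 15.0
dx -2.0 dy -3.6 dz 0.7 mm roll 0.002 | dist 4 t 3.4833 pos [ 0.4659 -0.3729  0.2987] yaw 2.66 F [-1.1 -0.8  0.4] q [-0.8   0.57  1.46 -0.    1.11 -1.89] op 0.0459
```

```bash
python3 -m crank '[[-1,2.65,0,-4.24,0],[-1,5.3,0,-8.5,0],[-1,8,0,-12.7,0],[-1,10.6,0,-17,0],[-1,13.2,0,-21.2,0],[-1,15.9,0,-25.4,0],[-1,18.5,0,-29.7,0],[-1,21.2,0,-34,0],[-1,22.8,0,-36.5,0],[-1,22.8,0,-36.5,0],[-1,22.8,0,-36.5,0]]'; python3 -c "
from h import *
im,d=look('scene','s2');
cv2.imwrite('pics/z2.png',cv2.resize(im[100:240,390:530,::-1],None,fx=4,fy=4,interpolation=2))
im,d=look('top','t2')"; python3 go.py 0 0 0 0
```

```text
time: 4.4
tool_pos: [0.4456, -0.3621, 0.3354]
tool_rot: [-3.142, 0.0, 2.66]
contact_force: [-0.5, -0.2, -2.3]
opening: 0.0456
grip_force: 15.0
dx 562.9 dy 114.4 dz 335.1 mm roll 2.660 | dist 665 t 4.5 pos [ 0.4458 -0.3622  0.3351] yaw 2.66 F [ 0.7  0.5 -1.8] q [-0.82  0.49  1.49  0.    1.16 -1.9 ] op 0.0458
```

View pics/z2.png

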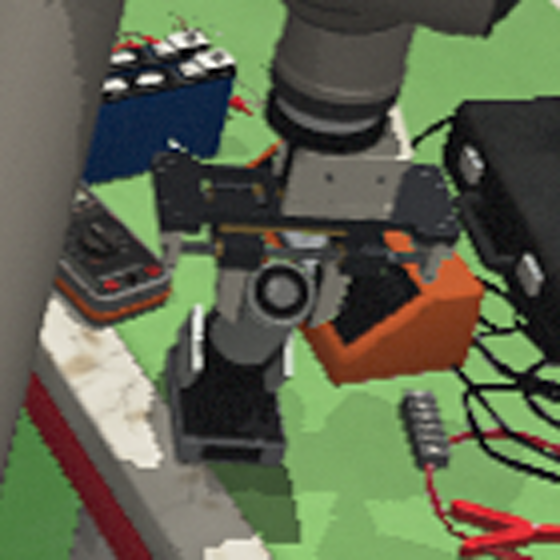

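The cell is drawn out about 43 mm (terminal at about (280,290) in the crop) and is still tilted in the grip. I'll pivot it upright against the pocket's rear lip before it leaves the dock.

```bash
python3 -m crank '[[-1,-3.5,0,0,0],[-1,-8,0,-4,0],[-1,-12.2,0,-7.7,0],[-1,-17,0,-11.5,0],[-1,-22,0,-14.8,0],[-1,-27.3,0,-17.7,0],[-1,-32.6,0,-20.3,0],[-1,-38.3,0,-22.5,0],[-1,-44,0,-24.3,0],[-1,-48,0,-25.3,0],[-1,-48,0,-25.3,0],[-1,-48,0,-25.3,0]]' 10; python3 -c "
from h import *
im,d=look('scene','s3');
cv2.imwrite('pics/z3.png',cv2.resize(im[100:240,390:530,::-1],None,fx=4,fy=4,interpolation=2))
im,d=look('top','t3')"; python3 go.py 0 0 0 0
```

```text
time: 5.5
tool_pos: [0.4886, -0.3846, 0.3603]
tool_rot: [3.142, 0.001, 2.66]
contact_force: [-0.8, 0.1, -3.8]
opening: 0.0457
grip_force: 10.0
dx 610.9 dy 114.4 dz 360.3 mm roll 2.660 | dist 718 t 5.6 pos [ 0.4883 -0.3844  0.3603] yaw 2.66 F [-0.7 -0.2 -3.9] q [-0.79  0.55  1.31  0.    1.28 -1.88] op 0.0455
```

View pics/z3.png

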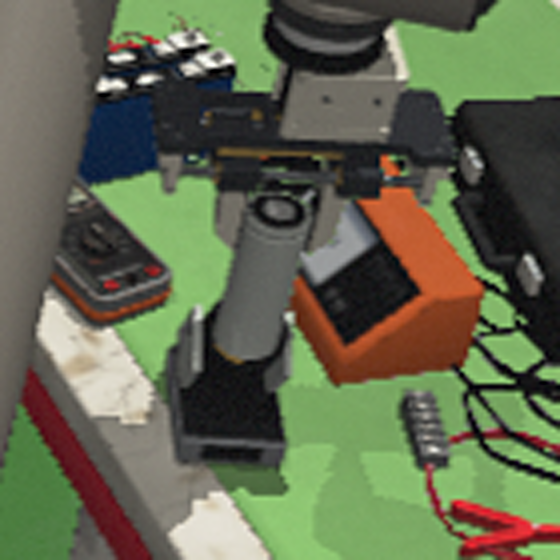

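The cell has pivoted nearly upright in the fingers (top at about (280,205), base at about (245,355) in the crop). Next I measure the tilt.

```bash
cat > tilt.py <<'E'
from h import *
import sys
from scipy.optimize import least_squares as LS
np.set_printoptions(precision=4,suppress=True)
w=np.load(f'pics/{sys.argv[1]}.npy').reshape(-1,3);z0,z1=float(sys.argv[2]),float(sys.argv[3])
o=telemetry.observe();a=o['tool_rot'][2];ex=np.array([np.cos(a),np.sin(a),0]);ey=np.array([np.sin(a),-np.cos(a),0])
d=w-o['tool_pos'];p=np.c_[d@ex,d@ey,-d[:,2]-.159]   # tool frame, z down from grasp point
p=p[(p[:,2]>z0)&(p[:,2]<z1)&(abs(p[:,1])<.024)&(abs(p[:,0])<.06)]
def res(v):
    n=np.array([v[1],v[3],1]);n/=np.linalg.norm(n);q=p-[v[0],v[2],0];return np.linalg.norm(np.cross(q,n),axis=1)-.023
f=LS(res,[0,0,0,0],loss='soft_l1',f_scale=.002);v=f.x
print(len(p),'axis at grasp x %.1f y %.1f mm; slope x %.1f y %.1f deg (downwards, tool axes)'%(v[0]*1e3,v[2]*1e3,np.degrees(v[1]),np.degrees(v[3])),'med res',np.median(abs(res(v))))
t=d[(abs(d@ex)<.02)&(abs(d@ey)<.02)&(d[:,2]>-.165)&(d[:,2]<-.11)];print('top z rel grasp',np.percentile(t[:,2],[50,90,98])+.159 if len(t) else None)
E
python3 tilt.py s3 .024 .07
```

```text
208 axis at grasp x 4.5 y -0.7 mm; slope x -0.9 y 1.1 deg (downwards, tool axes) med res 0.0012191442379438644
top z rel grasp [0.0132 0.0155 0.0168]
```

```bash
python3 -m crank '[[-1,0,0,-10,0],[-1,0,0,-20,0],[-1,0,0,-35,0],[-1,0,0,-55,0],[-1,0,0,-75,0],[-1,0,0,-95,0],[-1,0,0,-105,0],[-1,0,0,-105,0]]' 20; python3 go.py .5164 .1408 .465 3.264
```

```text
time: 6.27
tool_pos: [0.4882, -0.3844, 0.4694]
tool_rot: [-3.14, 0.006, 2.66]
contact_force: [0.2, -0.8, -2.7]
opening: 0.0456
grip_force: 20.0
dx 218.4 dy 478.5 dz 4.4 mm roll -0.604 | dist 526 t 6.2667 pos [ 0.4882 -0.3844  0.4694] yaw 2.66 F [ 0.2 -0.8 -2.7] q [-0.79  0.49  1.12  0.    1.53 -1.88] op 0.0456
```

```bash
python3 -m crank '[[-1,4,10,0,0],[-1,13,29,0,-0.03],[-1,26,57,0,-0.08],[-1,41,90,0,-0.14],[-1,57,125,0,-0.2],[-1,73,160,0,-0.26],[-1,89,195,0,-0.32],[-1,105,230,0,-0.38],[-1,121,265,0,-0.44],[-1,137,300,0,-0.5],[-1,153,335,0,-0.56],[-1,169,370,0,-0.604]]'; python3 go.py .5164 .1408 .465 3.264
```

```text
time: 7.27
tool_pos: [0.509, 0.0242, 0.4641]
tool_rot: [3.141, -0.002, -3.016]
contact_force: [0.4, 0.1, -3.9]
opening: 0.0457
grip_force: 20.0
dx -22.0 dy 114.7 dz -0.9 mm roll 0.003 | dist 117 t 7.2667 pos [0.509  0.0242 0.4641] yaw -3.016 F [ 0.4  0.1 -3.9] q [-0.1   0.27  1.46  0.    1.41 -1.8 ] op 0.0457
```

```bash
python3 -m crank '[[-1,-6,30,0,0],[-1,-11,58,0,0],[-1,-16,82,0,0],[-1,-19,100,0,0],[-1,-21,110,0,0],[-1,-22,114,0,0],[-1,-22,114,0,0],[-1,-22,114,0,0],[-1,-22,114,0,0]]'; python3 -c "
from h import *
im,d=look('scene','s4');
cv2.imwrite('pics/z4.png',cv2.resize(im[130:400,180:460,::-1],None,fx=2,fy=2,interpolation=2))
look('top','t4')"; python3 go.py .5164 .1408 .275 3.264; python3 tilt.py s4 .024 .09; python3 tilt.py t4 .024 .09
```

```text
time: 8.02
tool_pos: [0.5179, 0.1366, 0.4653]
tool_rot: [-3.141, -0.0, -3.021]
contact_force: [0.1, -1.0, -2.8]
opening: 0.0454
grip_force: 20.0
dx 1.1 dy 4.3 dz 190.5 mm roll -0.002 | dist 191 t 8.1167 pos [0.518  0.1366 0.4655] yaw -3.021 F [ 0.4  1.  -3.7] q [ 0.11  0.32  1.38 -0.    1.44 -1.58] op 0.0457
295 axis at grasp x 3.9 y 0.1 mm; slope x -0.1 y 0.1 deg (downwards, tool axes) med res 0.0008533842779376334
top z rel grasp [0.0051 0.0132 0.0134]
25 axis at grasp x 3.2 y -2.1 mm; slope x -0.1 y -0.3 deg (downwards, tool axes) med res 0.00012630792032147092
top z rel grasp [0.0117 0.0131 0.0134]
```

View pics/z4.png

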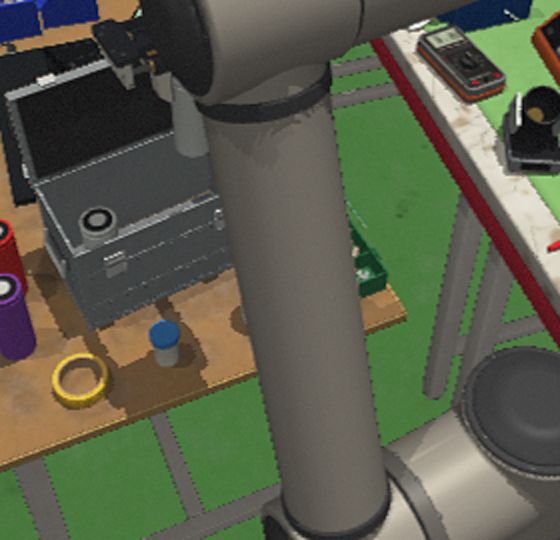

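View pics/t4.png

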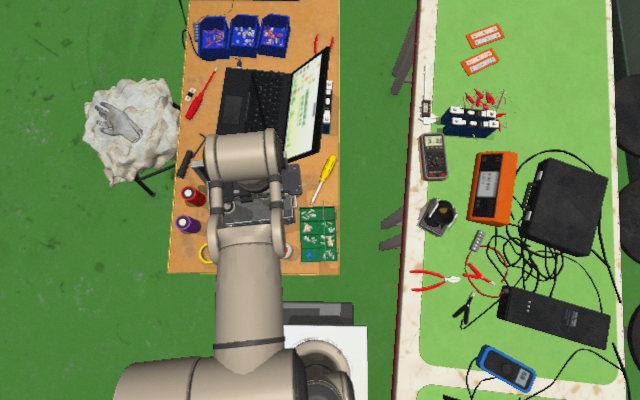

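The cell hangs vertical above the box's free half (crop about (190,120)), with the stored cell at (97,220). In the top view a wrist link sticks out over the lid, at about (240,150). I'll check the wrist's lowest parts on that side before lowering.

```bash
python3 - <<'E'
from h import *
T={'s0':([.229,.472,.404],.973),'t0':([.229,.472,.404],.973),'s1':([.4656,-.3743,.3982],-.81),'t3':([.4886,-.3846,.3603],-.79),'s4':([.518,.1366,.4655],.11),'t4':([.518,.1366,.4655],.11)}
A=[]
for k,(t,q) in T.items():
    w=np.load(f'pics/{k}.npy').reshape(-1,3);d=w-t;r=d[:,0]*np.cos(q)+d[:,1]*np.sin(q);l=-d[:,0]*np.sin(q)+d[:,1]*np.cos(q)
    m=(np.hypot(r,l)<.2)&(d[:,2]>-.12);A.append(np.c_[r,l,d[:,2]][m])
A=np.vstack(A)
for x in np.arange(-.02,.16,.02):
    m=(A[:,0]>x)&(A[:,0]<x+.02);B=A[m];print('r %.2f'%x,len(B),[ (('%.2f'%B[(B[:,1]>y)&(B[:,1]<y+.04)][:,2].min()) if ((B[:,1]>y)&(B[:,1]<y+.04)).any() else '-') for y in np.arange(-.12,.12,.04)])
E
```

```text
r -0.02 8086 ['-0.11', '-0.11', '-0.10', '-0.10', '-0.12', '-0.11']
r 0.00 5466 ['-0.09', '-0.12', '-0.10', '-0.10', '-0.12', '-0.11']
r 0.02 2323 ['-0.07', '-0.12', '-0.10', '-0.10', '-0.09', '-0.11']
r 0.04 626 ['-0.07', '-0.07', '-0.12', '-0.12', '-0.11', '-']
r 0.06 784 ['-', '-', '-0.11', '-0.09', '-0.11', '-']
r 0.08 386 ['-', '-', '-0.11', '-0.07', '-0.11', '-']
r 0.10 0 ['-', '-', '-', '-', '-', '-']
r 0.12 0 ['-', '-', '-', '-', '-', '-']
r 0.14 0 ['-', '-', '-', '-', '-', '-']
```

```bash
python3 - <<'E'
from h import *
T={'s0':([.229,.472,.404],.973),'t0':([.229,.472,.404],.973),'s4':([.518,.1366,.4655],.11),'t4':([.518,.1366,.4655],.11)}
for k,(t,q) in T.items():
    w=np.load(f'pics/{k}.npy').reshape(-1,3);d=w-t;r=d[:,0]*np.cos(q)+d[:,1]*np.sin(q);l=-d[:,0]*np.sin(q)+d[:,1]*np.cos(q)
    for x in np.arange(.02,.14,.02):
        m=(r>x)&(r<x+.02)&(abs(l)<.13)&(d[:,2]>-.15);
        if m.sum()>3: print(k,'r %.2f'%x,m.sum(),'z',np.percentile(d[m,2],[0,10,50,100]).round(3),'l',l[m].min().round(3),l[m].max().round(3))
E
```

```text
s0 r 0.02 640 z [-0.101 -0.078  0.16   0.182] l -0.056 0.07
s0 r 0.04 500 z [-0.15  -0.137 -0.09   0.16 ] l -0.047 0.06
s0 r 0.06 635 z [-0.147 -0.093 -0.072 -0.066] l -0.018 0.05
s0 r 0.08 300 z [-0.112 -0.072 -0.07  -0.066] l -0.022 0.05
t0 r 0.02 506 z [-0.101  0.139  0.17   0.18 ] l -0.07 0.057
t0 r 0.04 115 z [-0.147 -0.103 -0.09   0.158] l -0.06 0.044
t0 r 0.06 153 z [-0.142 -0.095 -0.077 -0.066] l -0.03 0.004
t0 r 0.08 86 z [-0.11  -0.09  -0.072 -0.069] l -0.027 -0.004
s4 r 0.02 143 z [-0.11  -0.089 -0.07   0.18 ] l -0.046 0.096
t4 r 0.02 593 z [-0.088 -0.071  0.17   0.181] l -0.096 0.058
t4 r 0.04 12 z [0.144 0.146 0.157 0.163] l -0.061 0.044
```

The wrist reaches no more than 0.05 m radially, so it clears the lid. I'll lower now.

```bash
python3 -m crank '[[-1,0,4,10,0],[-1,0,4,30,0],[-1,0,4,55,0],[-1,0,4,80,0],[-1,0,4,105,0],[-1,0,4,130,0],[-1,0,4,145,0],[-1,0,4,155,0],[-1,0,4,162,0],[-1,0,4,165,0],[-1,0,4,165,0]]'; python3 -m crank '[[-1,0,0,3,0],[-1,0,0,6,0],[-1,0,0,9,0],[-1,0,0,12,0],[-1,0,0,15,0],[-1,0,0,17,0],[-1,0,0,17,0]]';  python3 -m crank '[[-1,0,0,1,0],[-1,0,0,2,0],[-1,0,0,3,0],[-1,0,0,3,0]]'
```

```text
time: 9.03
tool_pos: [0.5175, 0.1415, 0.3004]
tool_rot: [3.141, 0.0, -3.02]
contact_force: [0.4, -0.9, -2.7]
opening: 0.0457
grip_force: 20.0
time: 9.62
tool_pos: [0.5173, 0.1416, 0.283]
tool_rot: [3.142, -0.001, -3.019]
contact_force: [0.9, -0.0, -2.8]
opening: 0.0456
grip_force: 20.0
time: 9.95
tool_pos: [0.5174, 0.1415, 0.2804]
tool_rot: [3.142, -0.0, -3.019]
contact_force: [-0.5, 0.5, -3.2]
opening: 0.0457
grip_force: 20.0
```

```bash
for i in 1 2 3; do python3 -m crank '[[-1,0,0,0.7,0],[-1,0,0,1.4,0],[-1,0,0,1.5,0]]' | grep -E "pos|contact"; done
```

```text
tool_pos: [0.5174, 0.1416, 0.2789]
contact_force: [-0.5, 0.4, -3.4]
tool_pos: [0.5174, 0.1416, 0.2774]
contact_force: [-0.6, 0.1, -3.4]
tool_pos: [0.5174, 0.1415, 0.2759]
contact_force: [0.6, 0.7, -3.4]
```

```bash
for i in 1 2 3; do python3 -m crank '[[-1,0,0,0.7,0],[-1,0,0,1.4,0],[-1,0,0,1.5,0]]' | grep -E "pos|contact"; done
```

```text
tool_pos: [0.5175, 0.1416, 0.2746]
contact_force: [0.1, 0.6, -1.6]
tool_pos: [0.5175, 0.1416, 0.2733]
contact_force: [-0.1, 0.4, 0.5]
tool_pos: [0.5176, 0.1416, 0.272]
contact_force: [-1.5, -0.2, 4.4]
```

```bash
python3 -m crank '[[-1,0,0,-1,0],[-1,0,0,-1,0],[-1,0,0,-1,0]]' 4 | grep -E "contact"; python3 -m crank '[[0.02,0,0,0,0],[0.06,0,0,0,0],[0.12,0,0,0,0],[0.2,0,0,0,0],[0.27,0,0,0,0],[0.3,0,0,0,0],[0.3,0,0,0,0],[0.3,0,0,0,0]]'
```

```text
contact_force: [1.0, -0.7, 2.4]
time: 12.37
tool_pos: [0.5174, 0.1416, 0.2725]
tool_rot: [3.142, 0.0, -3.019]
contact_force: [-0.1, -0.5, -0.1]
opening: 0.0598
grip_force: 0.0
```

```bash
python3 -m crank '[[0.3,0,0,-4,0],[0.3,0,0,-12,0],[0.3,0,0,-24,0],[0.3,0,0,-40,0],[0.3,0,0,-65,0],[0.3,0,0,-100,0],[0.3,0,0,-135,0],[0.3,0,0,-170,0],[0.3,0,0,-205,0],[0.3,0,0,-225,0],[0.3,0,0,-230,0],[0.3,0,0,-230,0]]'; python3 -c "
from h import *
im,d=look('scene','s5');look('top','t5')
cv2.imwrite('pics/z5.png',cv2.resize(im[110:300,160:360,::-1],None,fx=3,fy=3,interpolation=2))"; python3 go.py .66 .21 .505 3.264
```

```text
time: 13.37
tool_pos: [0.5171, 0.1415, 0.5044]
tool_rot: [3.142, 0.004, -3.019]
contact_force: [-0.7, -0.2, -0.7]
opening: 0.0594
grip_force: 0.0
dx -150.1 dy 50.6 dz -3.7 mm roll -0.000 | dist 158 t 13.4667 pos [0.5172 0.1415 0.5013] yaw -3.019 F [ 0.2 -0.4 -0.3] q [ 0.12  0.31  1.31  0.    1.53 -1.57] op 0.0595
```

View pics/z5.png

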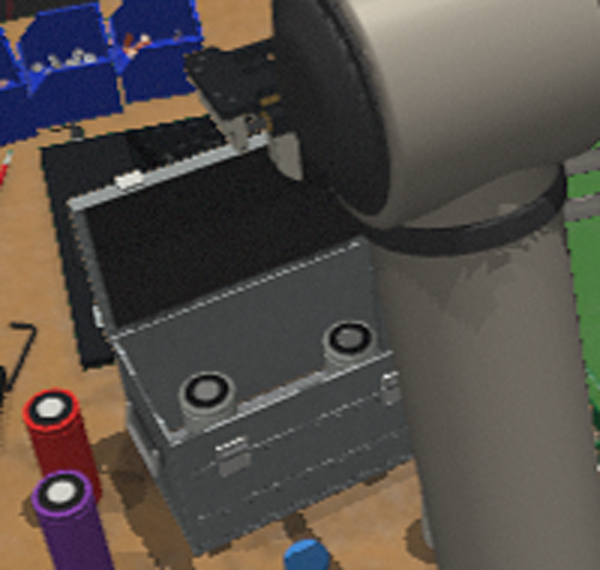

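Both cells stand upright, the new one at (350,340) and the stored one at (207,392). Next I go behind the lid.

```bash
python3 -m crank '[[-1,-35,12,-6,0],[-1,-70,26,-8,0],[-1,-105,40,-8,0],[-1,-137,54,-8,0],[-1,-137,54,-8,0],[-1,-137,54,-8,0],[-1,-137,54,-8,0],[-1,-137,54,-8,0],[-1,-137,54,20,0],[-1,-137,54,50,0],[-1,-137,54,65,0],[-1,-137,54,65,0]]' 20; python3 go.py .647 .213 .438 3.264
```

```text
time: 14.47
tool_pos: [0.6454, 0.2111, 0.4347]
tool_rot: [-3.141, -0.006, -3.02]
contact_force: [-0.3, 0.1, -0.2]
opening: 0.0004
grip_force: 0.0
dx -1.9 dy 1.7 dz -3.3 mm roll -0.001 | dist 4 t 14.4667 pos [0.6454 0.2111 0.4347] yaw -3.02 F [-0.3  0.1 -0.2] q [ 0.2   0.63  0.97  0.    1.55 -1.49] op 0.0004
```

```bash
python3 -m crank '[[-1,10,0,-2,0],[-1,20,0,-2,0],[-1,28,0,-2,0],[-1,36,0,-3,0],[-1,45,0,-3,0],[-1,55,0,-2,0],[-1,65,0,-1,0],[-1,75,0,1,0],[-1,85,0,4,0],[-1,95,0,9,0],[-1,105,0,14.4,0],[-1,105,0,14.4,0]]'
```

```text
time: 15.47
tool_pos: [0.5408, 0.1986, 0.4256]
tool_rot: [3.141, 0.003, -3.019]
contact_force: [0.3, 0.0, -0.1]
opening: 0.0003
grip_force: 0.1
```

```bash
cat > lid.py <<'E'
from h import *
import sys
np.set_printoptions(precision=3,suppress=True)
for n in('scene','top'):
    im,d=look(n,n[0]+sys.argv[1]);w=np.load(f'pics/{n[0]+sys.argv[1]}.npy').reshape(-1,3);b=w-[.523,.198,0];a=.122
    x=b[:,0]*np.cos(a)+b[:,1]*np.sin(a);y=-b[:,0]*np.sin(a)+b[:,1]*np.cos(a);z=w[:,2]
    for y0 in(-.115,.07):
        m=(y>y0)&(y<y0+.04)&(abs(x)<.1)&(z>.12)&(z<.31)
        print(n,y0,m.sum(),[('%.3f'%np.median(z[m&(x>q)&(x<q+.02)])) if (m&(x>q)&(x<q+.02)).any() else '-' for q in np.arange(-.08,.1,.02)])
E
python3 lid.py 6
```

```text
scene -0.115 0 ['-', '-', '-', '-', '-', '-', '-', '-', '-']
scene 0.07 678 ['0.136', '-', '0.129', '0.260', '0.127', '0.200', '0.169', '0.135', '-']
top -0.115 325 ['0.141', '-', '0.125', '0.261', '0.245', '0.216', '0.190', '0.163', '-']
top 0.07 230 ['-', '-', '0.259', '0.260', '0.130', '0.210', '0.191', '0.167', '-']
```

```bash
python3 -m crank '[[-1,7,0,5,0],[-1,13,0,10,0],[-1,19,0,16,0],[-1,24.6,0,21.6,0],[-1,29,0,28,0],[-1,34,0,35,0],[-1,38,0,42,0],[-1,42,0,50,0],[-1,45.6,0,60,0],[-1,48,0,67,0],[-1,49,0,72,0],[-1,49,0,72,0]]'; python3 lid.py 7
```

```text
time: 16.57
tool_pos: [0.4936, 0.193, 0.3497]
tool_rot: [-3.141, -0.003, -3.019]
contact_force: [0.2, 0.7, 0.1]
opening: 0.0006
grip_force: 0.0
scene -0.115 0 ['-', '-', '-', '-', '-', '-', '-', '-', '-']
scene 0.07 1255 ['0.167', '0.176', '0.174', '0.172', '0.168', '0.164', '0.162', '0.156', '-']
top -0.115 776 ['0.173', '0.274', '0.278', '0.276', '0.166', '0.162', '0.160', '0.155', '-']
top 0.07 233 ['0.173', '0.277', '0.172', '0.170', '-', '-', '-', '-', '-']
```

```bash
python3 -m crank '[[-1,0,0,3,0],[-1,0,0,6,0],[-1,0,0,8,0],[-1,0,0,10,0],[-1,0,0,11,0],[-1,0,0,12,0],[-1,0,0,12,0]]'|grep -E "pos|contact"; for i in 1 2 3; do python3 -m crank '[[-1,0,0,1,0],[-1,0,0,2,0],[-1,0,0,2,0]]' | grep -E "pos|contact"; done
```

```text
tool_pos: [0.494, 0.1931, 0.3389]
contact_force: [0.6, 0.1, 1.0]
tool_pos: [0.494, 0.1931, 0.337]
contact_force: [-0.1, -0.6, -0.4]
tool_pos: [0.494, 0.1931, 0.3349]
contact_force: [0.4, 0.2, -0.1]
tool_pos: [0.4939, 0.1931, 0.3347]
contact_force: [-4.3, -1.4, 12.1]
```

```bash
python3 -m crank '[[-1,0,0,1,0],[-1,0,0,1,0],[-1,0,0,1,0]]' | grep -E "pos|contact"; python3 -m crank '[[-1,0,0,-5,0],[-1,0,0,-20,0],[-1,0,0,-50,0],[-1,0,0,-85,0],[-1,15,0,-120,0],[-1,50,0,-155,0],[-1,85,0,-180,0],[-1,120,0,-200,0],[-1,130,0,-200,0],[-1,130,0,-200,0],[-1,130,0,-200,0]]'; python3 lid.py 8; python3 -c "
import cv2
a=cv2.imread('pics/s8.png')[100:400,100:420];b=cv2.imread('pics/t8.png')[100:400,160:480];import numpy as np;cv2.imwrite('pics/z8.png',np.hstack([a,b]))"
```

```text
tool_pos: [0.4938, 0.1931, 0.3346]
contact_force: [-7.6, -1.9, 18.9]
time: 19.17
tool_pos: [0.3645, 0.1772, 0.5326]
tool_rot: [3.141, 0.002, -3.019]
contact_force: [-0.5, 0.0, 0.7]
opening: 0.0006
grip_force: 0.0
scene -0.115 498 ['0.147', '0.158', '0.158', '0.159', '0.157', '0.156', '-', '-', '-']
scene 0.07 887 ['0.146', '0.158', '0.160', '0.159', '0.159', '0.159', '0.158', '0.156', '-']
top -0.115 675 ['0.155', '0.156', '0.157', '0.157', '0.157', '0.157', '0.157', '0.155', '-']
top 0.07 409 ['-', '-', '-', '0.158', '0.158', '0.157', '0.156', '0.155', '-']
```

View pics/z8.png

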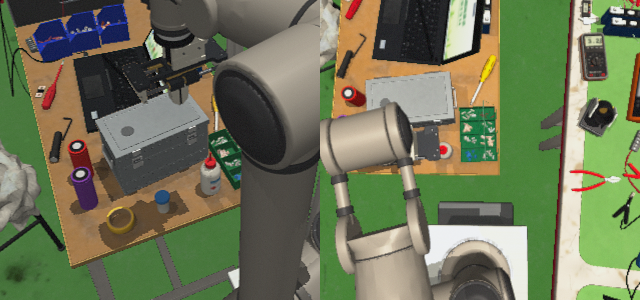

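The pictures show the lid flat on the box at about (150,130), level at z≈0.157 over its whole area. The bystanders are where they were, the dock is empty and the robot is clear.

```bash
python3 -c "
from cell import ticket
print(ticket.hand_in())"
```

```text
the job is handed in; nothing more can be done
None
```

The failed cell stands upright in the quarantine box beside the stored cell, the lid is fully shut, and the job was handed in at about 19 s of the 61 s limit; no verdict was shown.

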